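Empty the carton packer's catch tray and restart it

TASK

The packing machine has stopped because its catch tray is full. Set the two sealed cartons flat and right way up on the floor of the grey tote, side by side, and the open carton (no lid) right way up on the wooden board, without dropping any; only then push the restart button on the machine's hood all the way down and let it go. Leave the tableware where it is.

Things in the scene. Friction and masses are not known exactly. Their poses are not given: they have to be found in the camera images.
- packer: steel table-top packing machine, fixed, upright; origin on the table under the tray, x along its 420 mm width, y towards its front (open) side. Housing: y -320 to -100 mm, 300 tall, film roll on it to 390. In front of it the sloping catch tray, its upper part covered by a flat hood over the full width: y -104 to -12 mm, underside 210, top 240 mm above the table
- tray_low (a point): middle of the catch tray's lower edge, where floor meets lip, 70 mm above the table; axes as the packer's. The floor, 380 mm wide, rises from here towards the housing (-y) at 31.5 deg (0.55 rad); lip and side walls stand 23 to 27 mm off it. Three cartons lie against the lip in a row along x, about 100 mm apart, in any order
- carton_a: sealed brown cardboard carton, closed top with a white paper seal. Carton: 120 long (its y axis), 52 wide (its x axis), 45 tall; origin at the centre of its underside, z axis out through its top. It starts on the catch tray, tilted with it, its 120 mm side along the slope.
- carton_b: second sealed carton, same as carton_a. Carton: 120 long (its y axis), 52 wide (its x axis), 45 tall; origin at the centre of its underside, z axis out through its top. It starts on the catch tray, tilted with it, its 120 mm side along the slope.
- carton_open: the unsealed carton: same brown cardboard, open at the top, hollow, walls 4 mm. Carton: 120 long (its y axis), 52 wide (its x axis), 45 tall; origin at the centre of its underside, z axis out through its top. It starts on the catch tray, tilted with it, its 120 mm side along the slope.
- tote: grey plastic open tote, fixed, upright: outside 260 (x) x 180 (y) x 75 tall, walls and floor 6 mm; origin at the centre of its underside
- tote_in (a point): centre of the tote's inner floor; inside 248 (x) x 168 (y) mm; axes as the tote's
- board: wooden serving board, fixed, flat: 160 (x) x 170 (y) x 20 thick; origin at the centre of its underside
- restart (a joint): travel of the restart button (m): 0 released, 0.006 fully down; springs back; about 5 N
- restart_top (a point): centre of the top face of the restart button, black, 36 mm wide, in a grey housing on top of the hood; pressed straight down
- cup_near: steel drinking cup, 72 wide, 75 tall, stands near the robot; bystander; origin at the centre of its underside
- cup_far: same steel cup, stands beyond the board; bystander; origin at the centre of its underside
- dish: small white sauce dish, 90 wide, 30 tall; bystander; origin at the centre of its underside
- bottle: green glass bottle, 64 wide, 190 tall; bystander; origin at the centre of its underside
- bowl: white bowl, 130 wide, 50 tall; bystander; origin at the centre of its underside
Not all that is in view belongs to the job. What is shaped like the carton_open but pink or red is not meant.

How it is judged:
On the way, in this order (a step that is already met when the one before it is completed fails the run):
1. both sealed cartons flat on the tote's floor and the open carton upright on the board, all let go (x of carton_a in the frame of tote_in between -0.105 and 0.105 m and y of carton_a in the frame of tote_in between -0.07 and 0.07 m and z of carton_a in the frame of tote_in between -0.012 and 0.012 m and angle between each of carton_a, carton_b, carton_open's own z axis and vertical below 0.15 rad and x of carton_b in the frame of tote_in between -0.105 and 0.105 m and y of carton_b in the frame of tote_in between -0.07 and 0.07 m and z of carton_b in the frame of tote_in between -0.012 and 0.012 m and x of carton_open in the frame of board between -0.06 and 0.06 m and y of carton_open in the frame of board between -0.065 and 0.065 m and z of carton_open in the frame of board between 0.014 and 0.03 m and linear speed of each of carton_a, carton_b, carton_open below 0.03 m/s and contact force between each of carton_a, carton_b, carton_open and the fingers below 0.3 N), for 0.1 s.
2. then the restart button pushed down (value of joint restart above 0.0045 m), for 0.02 s.
At the end, for the whole second after the job is handed in: Sealed cartons right way up within the tote, undersides within 12 mm of its floor; open carton upright on the board, centre within 60 mm (x) and 65 mm (y) of the board's; tilts under 0.15 rad, all at rest; the button, pushed over 4.5 mm after that, is up again (under 2 mm) (x of carton_a in the frame of tote_in between -0.105 and 0.105 m and y of carton_a in the frame of tote_in between -0.07 and 0.07 m and z of carton_a in the frame of tote_in between -0.012 and 0.012 m and angle between each of carton_a, carton_b, carton_open's own z axis and vertical below 0.15 rad and x of carton_b in the frame of tote_in between -0.105 and 0.105 m and y of carton_b in the frame of tote_in between -0.07 and 0.07 m and z of carton_b in the frame of tote_in between -0.012 and 0.012 m and x of carton_open in the frame of board between -0.06 and 0.06 m and y of carton_open in the frame of board between -0.065 and 0.065 m and z of carton_open in the frame of board between 0.014 and 0.03 m and linear speed of each of carton_a, carton_b, carton_open below 0.03 m/s and value of joint restart below 0.002 m); the robot touches nothing.
It fails at once if the restart button pushed (over 3 mm) before all three cartons are in their places (value of joint restart above 0.003 m and not (x of carton_a in the frame of tote_in between -0.105 and 0.105 m and y of carton_a in the frame of tote_in between -0.07 and 0.07 m and z of carton_a in the frame of tote_in between -0.012 and 0.012 m and angle between each of carton_a, carton_b, carton_open's own z axis and vertical below 0.15 rad and x of carton_b in the frame of tote_in between -0.105 and 0.105 m and y of carton_b in the frame of tote_in between -0.07 and 0.07 m and z of carton_b in the frame of tote_in between -0.012 and 0.012 m and x of carton_open in the frame of board between -0.06 and 0.06 m and y of carton_open in the frame of board between -0.065 and 0.065 m and z of carton_open in the frame of board between 0.014 and 0.03 m)).
It fails at once if carton_a dropped or thrown (over 0.8 m/s out of the fingers) (linear speed of carton_a above 0.8 m/s and contact force between carton_a and the fingers below 0.1 N).
It fails at once if carton_b dropped or thrown (over 0.8 m/s out of the fingers) (linear speed of carton_b above 0.8 m/s and contact force between carton_b and the fingers below 0.1 N).
It fails at once if carton_open dropped or thrown (over 0.8 m/s out of the fingers) (linear speed of carton_open above 0.8 m/s and contact force between carton_open and the fingers below 0.1 N).
It fails at once if tableware moved by more than 30 mm (distance of any of cup_near, cup_far, dish, bottle, bowl from where it was at the start of the episode above 0.03 m).
It also fails if it takes over 72 s, if anything falls off the work surface, if the arm or the gripper's body presses on something with over 40 N, if the wrist force passes 120 N, or if a joint passes its speed limit or range.

ROBOT

A 6-joint arm with a two-finger parallel gripper is mounted at the origin on the work surface. World frame = base frame: x ahead of the robot, y to its left, z up, the work surface at z = 0. Lengths are in m, angles in rad, forces in N, time in s.
With the tool pointing down it reaches from about 0.375 to 0.9 m from the base axis. Payload 3.1 kg.
Tool frame: the origin (TCP) lies on the centre line of the jaws, within the pads' length; the fingertips stand 19 mm ahead of it and the grasp point (between the pads) is the TCP; z points along the fingers, y is the line along which they close (so a half turn about z gives the same grasp; the last joint's range is limited). The gripper opens to 85 mm and grips with 20 to 120 N. Pads are 22 mm wide; open, the fingers measure 114 mm over their backs; the gripper's body (76 mm by 85 mm) begins 54 mm behind the grasp point. The pads swing forward as they close: fully open they stand 13 mm farther back than shut.
Start: joints at [-1.446, 0.527, 1.433, -0, 1.181, -0.178], TCP at [0.186, -0.597, 0.23] pointing down, gripper open.
Joint ranges: [-3.08, 3.08], [-0.75, 2.2], [0.22, 2.44], [-1.43, 4.57], [0, 2.65], [-2.85, 2.85]. Speed limits (rad/s): [2.79, 2.79, 3.14, 3.14, 3.14, 3.14].

INTERFACE

Orientations are given as a unit quaternion [x, y, z, w].
In Python, from station import manip, cams, sign_off gives the robot as it stands.
- The arm moves only by the tool carry_out, never from a script. Its argument "targets" is a list that holds one entry, the list of rows, each a list of 7 numbers: the shift along the tool's x, y, z in cm, then the turn, a rotation vector about the tool's x, y, z in degrees, then the finger opening in cm, from 0 to 8.54. A call has 1 to 12 rows; each row is the pose to reach, as a shift and turn from the pose commanded when the call began, along the tool's axes at that moment; what a row does not reach only later rows make up. A row lasts 1/12 s, in which the tool goes at most 41.7 mm and 7.16 degrees, less where a joint would pass 70% of its speed; a pose out of reach is approached as far as the arm can. A call with a gripper value outside its range is refused whole. The fingers move at their own pace and stop on an object; "force" is the grip in N (left out, the last holds). Time passes only in rows, so rows that repeat a pose let the fingers close. It gives the time, the measured TCP pose, the force, the opening and the grip force at its end, in the units of the state.
- manip.sense(): the state, without advancing time (a new reading comes with each control period).
- cams.snapshot(name): name is "scene" or "top" or "wrist"; returns the picture (384x512x3 uint8, red, green, blue); there is no depth.
- cams.camera_info(name): a dict with "K" (3x3 intrinsics, pixels), "T" (4x4, takes a point from camera to world coordinates). Camera axes: x right, y down, z forward; pixel columns grow to the right and rows downward; lengths in m; the calibration is good to about 2 mm. A picture is of the moment at which its call begins: read the wrist's pose just before it. camera_info takes no time and is no camera call; for the wrist camera it gives the pose at the moment of the call.
- sign_off(): hands the job in; it is judged then, once.
The state is a dict: "t": time; "q": joint angles; "qd": joint speeds; "tau": joint torques, N m; "tcp_pos": TCP position; "tool_rot": TCP orientation; "force": force on the tool from outside, world axes, zero at the start; "ft_torque": the same for the moment, N m; "finger_gap": opening from 0.0 (shut) to 1.0 (fully open); "gripper_force": force on a finger pad.
Only numpy, scipy, OpenCV 4.12 (cv2) and the standard library are available. Lean on these libraries where they do the work, as an engineer would, in place of code of your own. Each camera call takes 0.05 s, during which the arm holds its last target. There are 200 camera calls.

## Working session

There is one attempt and no reset: what is moved stays moved. The work goes in short steps, Python scripts to look and compute and a tool call to move; the robot and the scene stay as the last step left them, time stands still between calls to the robot, and variables do not carry over. Pictures are saved under pics/ and viewed, at most 10 in all, crops included, and the job is handed in when it is done.

Besides the shell and the picture viewer there is one more tool, called after ">>>" as name(argument=value, ...), one argument or row to a line, values as JSON. carry_out: Moves the arm, as the interface text tells. Its arguments: {"type":"object","properties":{"targets":{"type":"array"},"force":{"type":"number"}},"required":["targets"]}

```bash
mkdir -p pics; ls; python3 - <<'E'
from station import manip,cams
import cv2,numpy as np
print(manip.sense())
for n in("scene","top"):
    cv2.imwrite(f"pics/{n}0.png",cams.snapshot(n)[:,:,::-1]); c=cams.camera_info(n);print(n,np.round(c["K"],2).tolist(),np.round(c["T"],4).tolist())
E
```

```text
pics
{'t': 0.0, 'q': array([-1.44649270e+00,  5.28465613e-01,  1.43387260e+00,  1.31528992e-05,
        1.18140764e+00, -1.78481067e-01]), 'qd': array([ 0.00213112, -0.0010246 , -0.00131299, -0.00145588, -0.00010458,
       -0.00069582]), 'tau': array([-1.13939324e-03, -4.42351019e+01, -1.78024149e+01, -3.08184844e-04,
        8.40661756e-03, -9.17590484e-06]), 'tcp_pos': array([ 0.18631636, -0.59584545,  0.22924341]), 'tool_rot': array([ 9.88561854e-01,  1.50812139e-01,  3.52393883e-05, -1.07604095e-03]), 'force': array([ 0.27117767, -0.1752158 ,  0.33770634]), 'ft_torque': array([-0.04114841,  0.0726872 , -0.02009351]), 'gripper_force': 0.0, 'finger_gap': 1.0009860162756614}
scene [[373.65, 0.0, 249.41], [0.0, 373.65, 192.65], [0.0, 0.0, 1.0]] [[-0.4793, 0.7032, -0.5251, 1.1741], [0.8776, 0.3787, -0.294, 0.4944], [-0.0079, -0.6018, -0.7986, 1.2038], [0.0, 0.0, 0.0, 1.0]]
top [[403.02, 0.0, 257.54], [0.0, 403.02, 186.43], [0.0, 0.0, 1.0]] [[-0.0062, -0.9957, 0.0923, 0.342], [-1.0, 0.0058, -0.0047, 0.1214], [0.0041, -0.0924, -0.9957, 1.7235], [0.0, 0.0, 0.0, 1.0]]
```

View pics/scene0.png

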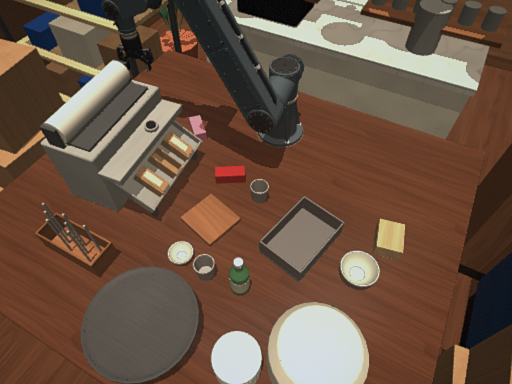

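View pics/top0.png

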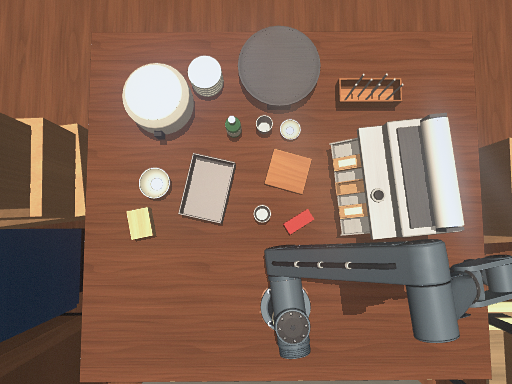

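The scene picture shows the packer with the three cartons in its tray at about (140-195, 130-190), the board at (210,218) and the tote at (302,237). In the top picture the cartons run along the tray at rows 162, 186 and 211, column about 348. The button is at (378,195), the board at (289,170) and the tote at (208,188). Next I'll take enlarged crops.

```bash
python3 - <<'E'
import cv2,numpy as np
a=cv2.imread("pics/top0.png")
def crop(x0,y0,x1,y1,k,n):
    c=cv2.resize(a[y0:y1,x0:x1],None,fx=k,fy=k,interpolation=cv2.INTER_CUBIC)
    for v in range((x0//10+1)*10,x1,10): cv2.putText(c,str(v),((v-x0)*k-8,10),0,.33,(0,255,255),1);c[12:18,int((v-x0+.5)*k)]=(0,255,255)
    for v in range((y0//10+1)*10,y1,10): cv2.putText(c,str(v),(0,(v-y0)*k+6),0,.33,(0,255,255),1);c[int((v-y0+.5)*k),22:28]=(0,255,255)
    cv2.imwrite(n,c)
crop(325,130,415,245,5,"pics/c1.png"); crop(170,140,320,245,5,"pics/c2.png")
E
```

```text
(no output)
```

View pics/c1.png

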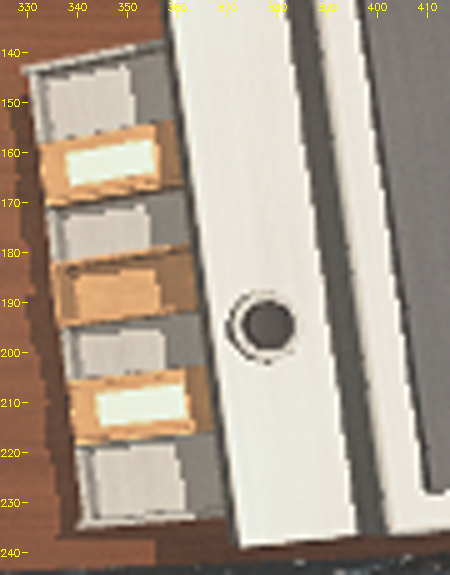

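View pics/c2.png

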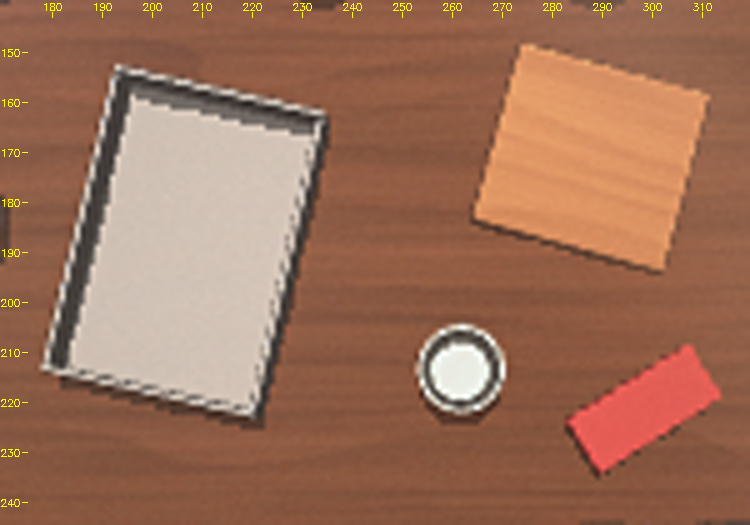

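The top crop shows sealed cartons centred at about (348,162) and (348,211), with the open one between them at (348,186). The button is at (378,194.5). The tote rim corners are about (193,153), (235,162), (222,223) and (178,213), and the board corners about (274,148), (311,158), (302,193) and (265,183).

```bash
cat > h.py <<'E'
import numpy as np,cv2
from scipy.spatial.transform import Rotation as R
from station import manip,cams
def ray(cam,px,z):
    c=cams.camera_info(cam);K,T=np.array(c["K"]),np.array(c["T"])
    d=T[:3,:3]@np.linalg.solve(K,np.array([px[0],px[1],1.]))
    return T[:3,3]+d*(z-T[2,3])/d[2]
def proj(cam,P,c=None):
    c=c or cams.camera_info(cam);K,T=np.array(c["K"]),np.array(c["T"])
    p=(np.atleast_2d(P)-T[:3,3])@T[:3,:3]; q=p@K.T
    return q[:,:2]/q[:,2:]
E
python3 - <<'E'
from h import *
np.set_printoptions(precision=4,suppress=True)
def rect(n,pts,z):
    P=np.array([ray("top",p,z) for p in pts]);print(n,P[:,:2].tolist(),"c",P.mean(0),"sides",np.linalg.norm(P-np.roll(P,-1,0),axis=1), "ang",[np.degrees(np.arctan2(*(b-a)[1::-1])) for a,b in zip(P,np.roll(P,-1,0))])
rect("tote",[(193.5,153.5),(235,162.5),(221.5,222.5),(178.5,213.5)],.075)
rect("board",[(274,148.5),(311.5,158.5),(302,193.5),(264.5,183)],.02)
rect("hood",[(358.5,127),(380,125),(396,236),(373,239.5)],.24)
rect("lip",[(330,143),(341.5,235)],.092)
for s in [(338,159.5),(355.5,157),(356.5,163.5),(339,167)],[(344,207.5),(361,203),(362,212),(345,214.5)]: rect("seal",s,.14)
rect("open",[(335.5,183),(363,178),(365,191),(337,194.5)],.14)
for z in(.25,.26,.27):print("btn",ray("top",(378.3,194.5),z))
E
```

```text
tote [[0.6332453149443643, 0.37769711755470076], [0.5946850878319418, 0.20611231810647818], [0.34822777232525576, 0.26134656179621873], [0.385888690093114, 0.4367588300887801]] c [0.4905 0.3205 0.075 ] sides [0.1759 0.2526 0.1794 0.2543] ang [np.float64(-102.66565030018917), np.float64(167.36800807186933), np.float64(77.88258018023231), np.float64(-13.42916045620001)]
board [[0.6627312226342013, 0.04187238217109679], [0.6185460323265393, -0.1180255264481339], [0.4687826122398253, -0.0749300204674301], [0.5144547929969152, 0.08372913125598815]] c [ 0.5661 -0.0168  0.02  ] sides [0.1659 0.1558 0.1651 0.1541] ang [np.float64(-105.44727296281476), np.float64(163.946444961397), np.float64(73.94082091194343), np.float64(-15.763769403276186)]
hood [[0.701302463489992, -0.2657665521254419], [0.7085235283636109, -0.34679873422515506], [0.2944096970970202, -0.39121957028400195], [0.2822416007123132, -0.306521537509641]] c [ 0.4966 -0.3276  0.24  ] sides [0.0814 0.4165 0.0856 0.421 ] ang [np.float64(-84.90762154527113), np.float64(-173.87745239178173), np.float64(98.17542746785715), np.float64(
[... 749 characters left out ...]
3762323932305231, -0.22855232764624345]] c [ 0.3966 -0.2606  0.14  ] sides [0.0696 0.0355 0.0677 0.0277] ang [np.float64(-75.61690501147827), np.float64(-175.36067645084933), np.float64(97.96395523005319), np.float64(6.667339157432172)]
open [[0.5006725436977074, -0.19424157890481974], [0.5199251899015237, -0.3036500617604027], [0.4682676035962295, -0.30997931318003136], [0.4550820896152423, -0.1990596278461167]] c [ 0.486  -0.2517  0.14  ] sides [0.1111 0.052  0.1117 0.0458] ang [np.float64(-80.01981992993275), np.float64(-173.014754418615), np.float64(96.77918984293717), np.float64(6.032688327238737)]
btn [ 0.4463 -0.3285  0.25  ]
btn [ 0.4456 -0.3254  0.26  ]
btn [ 0.4449 -0.3224  0.27  ]
```

```bash
cat >> h.py <<'E'
yaw=np.radians(5.7); PO=np.array([.4906,-.2742,0]); YL=.050
Pk=R.from_euler('z',yaw).as_matrix(); A=.55; c_,s_=np.cos(A),np.sin(A)
TILT=R.from_matrix(Pk@np.array([[0,1,0],[c_,0,-s_],[-s_,0,-c_]]))
def down(a): # tool down, tool y axis at world angle a (deg)
    a=np.radians(a); y=np.array([np.cos(a),np.sin(a),0]); z=np.array([0,0,-1.])
    return R.from_matrix(np.c_[np.cross(y,z),y,z])
def tray(x,s,h): # point on tray: packer x, up-slope s from lip, height h off floor
    return PO+Pk@np.array([x,YL-s*c_+h*s_,.07+s*s_+h*c_])
def rel(*wps,pose=None):
    st=manip.sense(); p,r=pose or (st["tcp_pos"],R.from_quat(st["tool_rot"]))
    for P,Q in wps: print(np.round(r.inv().apply(np.array(P)-p)*100,1).tolist(),np.round(np.degrees((r.inv()*Q).as_rotvec()),1).tolist(),"world",np.round(P,3))
def state():
    st=manip.sense();print({k:np.round(st[k],3).tolist() for k in("t","q","tcp_pos","tool_rot","force","finger_gap","gripper_force")})
E
python3 - <<'E'
from h import *
r=R.from_quat(manip.sense()["tool_rot"])
rel(((.19,-.42,.33),r),(tray(0,.055,.2),TILT))
E
```

```text
[5.6, -16.7, -10.0] [0.0, 0.0, 0.0] world [ 0.19 -0.42  0.33]
[40.8, -32.2, -3.9] [-21.6, -26.5, -76.2] world [ 0.48  -0.167  0.269]
```

>>> carry_out(
  targets=[
    [[2.8, -8.3, -5, 0, 0, 0, 8.5], [5.6, -16.7, -10, 0, 0, 0, 8.5], [5.6, -16.7, -10, 0, 0, 0, 8.5], [5.6, -16.7, -10, 0, 0, 0, 8.5], [5.6, -16.7, -10, 0, 0, 0, 8.5], [40.8, -32.2, -3.9, -21.6, -26.5, -76.2, 8.5], [40.8, -32.2, -3.9, -21.6, -26.5, -76.2, 8.5], [40.8, -32.2, -3.9, -21.6, -26.5, -76.2, 8.5], [40.8, -32.2, -3.9, -21.6, -26.5, -76.2, 8.5], [40.8, -32.2, -3.9, -21.6, -26.5, -76.2, 8.5], [40.8, -32.2, -3.9, -21.6, -26.5, -76.2, 8.5], [40.8, -32.2, -3.9, -21.6, -26.5, -76.2, 8.5]],
  ],
)

```text
t: 1.1
tcp_pos: [0.4084, -0.2292, 0.2845]
tool_rot: [0.835, 0.521, -0.117, 0.13]
force: [0.5, -0.2, -0.1]
finger_gap: 0.997
gripper_force: 0.0
```

```bash
python3 - <<'E'
from h import *
state();rel((tray(0,.055,.2),TILT))
E
```

```text
{'t': 1.1, 'q': [-0.545, 0.234, 1.817, -0.392, 0.996, 0.11], 'tcp_pos': [0.408, -0.229, 0.284], 'tool_rot': [0.835, 0.521, -0.117, 0.13], 'force': [0.519, -0.188, -0.139], 'finger_gap': 0.997, 'gripper_force': 0.0}
[8.8, 3.7, -1.1] [-8.4, -10.3, -30.2] world [ 0.48  -0.167  0.269]
```

>>> carry_out(
  targets=[
    [[8, 3.2, -1, -7.5, -9.5, -27, 8.5], [8, 3.2, -1, -7.5, -9.5, -27, 8.5], [8, 3.2, -1, -7.5, -9.5, -27, 8.5], [8, 3.2, -1, -7.5, -9.5, -27, 8.5], [8, 3.2, -1, -7.5, -9.5, -27, 8.5], [8, 3.2, -1, -7.5, -9.5, -27, 8.5], [8, 3.2, -1, -7.5, -9.5, -27, 8.5]],
  ],
)

```text
t: 1.68
tcp_pos: [0.4712, -0.1746, 0.2708]
tool_rot: [0.672, 0.693, -0.177, 0.194]
force: [-0.9, -1.1, 0.2]
finger_gap: 0.997
gripper_force: 0.0
```

```bash
python3 - <<'E'
from h import *
state();rel((tray(0,.055,.2),TILT))
ci=cams.camera_info("wrist"); im=cams.snapshot("wrist")[:,:,::-1].copy()
np.save("pics/w1.npy",im); import pickle; pickle.dump(ci,open("w1.pkl","wb"))
print(np.round(ci["K"],1).tolist(),np.round(ci["T"],3).tolist())
for X,col in((.097,(0,0,255)),(-.002,(0,255,0)),(-.092,(255,0,0))):
    P=[tray(X+dx,s,.045) for dx,s in((-.026,0),(.026,0),(.026,.12),(-.026,.12))]
    cv2.polylines(im,[np.round(proj("wrist",P,ci)).astype(int)],True,col,1)
for z in (.25,.26,.27): print(ray("top",(378.3,194.5),z), proj("wrist",ray("top",(378.3,194.5),z),ci))
cv2.imwrite("pics/w1.png",im)
E
```

```text
{'t': 1.683, 'q': [-0.294, 0.311, 1.826, -0.644, 0.914, 0.054], 'tcp_pos': [0.471, -0.175, 0.271], 'tool_rot': [0.672, 0.693, -0.177, 0.194], 'force': [-0.868, -1.106, 0.247], 'finger_gap': 0.997, 'gripper_force': 0.0}
[0.7, 0.9, -0.2] [-1.2, -1.0, -3.6] world [ 0.48  -0.167  0.269]
[[312.2, 0.0, 259.0], [0.0, 312.2, 190.8], [0.0, 0.0, 1.0]] [[0.999, 0.012, 0.037, 0.465], [0.036, -0.653, -0.757, -0.029], [0.015, 0.758, -0.652, 0.351], [0.0, 0.0, 0.0, 1.0]]
[ 0.44632651 -0.32847224  0.25      ] [[226.21938882 317.34533445]]
[ 0.44561869 -0.32541905  0.26      ] [[224.70019263 327.46146689]]
[ 0.44491087 -0.32236587  0.27      ] [[223.08274597 338.23183665]]
```

View pics/w1.png

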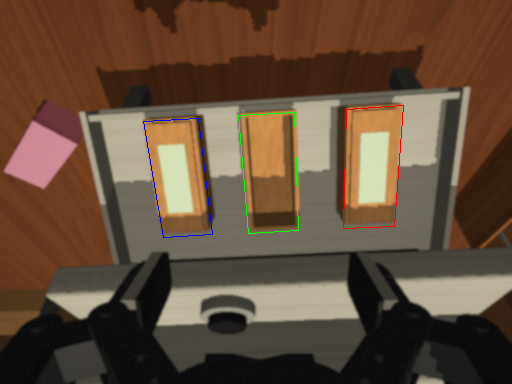

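The wrist view matches the predicted outlines to about 3 px: sealed cartons at (178,178) and (373,167), the open one at (270,171), and the button at (228,322). The button top therefore sits at z of about 0.255. I'll take the sealed carton at x = +0.097 first.

```bash
python3 - <<'E'
from h import *
for h in(.11,.024): rel((tray(.097,.055,h),TILT))
E
```

```text
[1.2, 10.7, 8.6] [-1.2, -1.0, -3.7] world [ 0.581 -0.204  0.193]
[1.1, 10.9, 17.2] [-1.2, -1.0, -3.7] world [ 0.586 -0.249  0.119]
```

>>> carry_out(
  targets=[
    [[0.4, 3.5, 2.9, -0.4, -0.3, -1.2, 8.5], [0.8, 7.1, 5.7, -0.8, -0.7, -2.4, 8.5], [1.2, 10.7, 8.6, -1.2, -1, -3.7, 8.5], [1.2, 10.7, 8.6, -1.2, -1, -3.7, 8.5], [1.2, 10.7, 8.6, -1.2, -1, -3.7, 8.5]],
  ],
)

```text
t: 2.15
tcp_pos: [0.5818, -0.2055, 0.1897]
tool_rot: [0.646, 0.714, -0.183, 0.2]
force: [-0.7, -0.3, -0.3]
finger_gap: 0.995
gripper_force: 0.0
```

```bash
python3 - <<'E'
from h import *
state()
for h in(.024,): rel((tray(.097,.055,h),TILT))
E
```

```text
{'t': 2.15, 'q': [-0.286, 0.564, 1.654, -0.71, 0.837, 0.078], 'tcp_pos': [0.582, -0.205, 0.19], 'tool_rot': [0.646, 0.714, -0.183, 0.2], 'force': [-0.739, -0.265, -0.273], 'finger_gap': 0.995, 'gripper_force': 0.0}
[-0.0, -0.0, 8.3] [-0.1, -0.1, 0.1] world [ 0.586 -0.249  0.119]
```

>>> carry_out(
  targets=[
    [[0, 0, 2.8, 0, 0, 0, 8.5], [0, 0, 5.5, 0, 0, 0, 8.5], [0, 0, 7.4, 0, 0, 0, 8.5], [0, 0, 8.3, 0, 0, 0, 8.5], [0, 0, 8.3, 0, 0, 0, 8.5], [0, 0, 8.3, 0, 0, 0, 4], [0, 0, 8.3, 0, 0, 0, 4], [0, 0, 8.3, 0, 0, 0, 4], [0, 0, 8.3, 0, 0, 0, 4], [0, 0, 8.3, 0, 0, 0, 4], [0, 0, 8.3, 0, 0, 0, 4], [0, 0, 8.3, 0, 0, 0, 4]],
  ],
  force=40,
)

```text
t: 3.15
tcp_pos: [0.5857, -0.2462, 0.1233]
tool_rot: [0.644, 0.715, -0.182, 0.203]
force: [-1.6, 2.7, 6.8]
finger_gap: 0.599
gripper_force: 43.0
```

```bash
cat >> h.py <<'E'
TO=np.array([.4905,.3205,0]);TY=-12.7;Tm=R.from_euler('z',TY,degrees=True).as_matrix()
BO=np.array([.5661,-.0168,0])
def tote(x,y,z): return TO+Tm@np.array([x,y,z])
E
python3 - <<'E'
from h import *
state()
st=manip.sense();r=R.from_quat(st["tool_rot"]);p=st["tcp_pos"]
b=tray(.097,.055,0)
q=p+Pk@np.array([0,.035,.0])+TILT.apply([0,0,-.03])
rel((p+TILT.apply([0,0,-.032]),TILT),(q+Pk@np.array([0,.06,.06]),TILT),((.57,-.05,.27),down(5.7)),(tote(.06,.005,.22),down(TY)))
E
```

```text
{'t': 3.15, 'q': [-0.352, 0.675, 1.676, -0.815, 0.702, 0.158], 'tcp_pos': [0.586, -0.246, 0.123], 'tool_rot': [0.644, 0.715, -0.182, 0.203], 'force': [-1.559, 2.702, 6.79], 'finger_gap': 0.599, 'gripper_force': 42.979}
[-0.0, 0.0, -3.2] [0.2, 0.1, 0.2] world [ 0.584 -0.23   0.151]
[4.9, 0.1, -13.1] [0.2, 0.1, 0.2] world [ 0.575 -0.136  0.209]
[9.1, 0.5, -22.8] [0.1, 31.6, 0.2] world [ 0.57 -0.05  0.27]
[42.5, 2.3, -37.5] [5.2, 31.3, 18.2] world [0.55  0.312 0.22 ]
```

>>> carry_out(
  targets=[
    [[0, 0, -0.8, 0, 0, 0, 4], [0, 0, -2, 0, 0, 0, 4], [0, 0, -3.2, 0, 0, 0, 4], [0.9, 0, -5, 0, 0, 0, 4], [2.3, 0, -8, 0, 0, 0, 4], [3.7, 0, -11, 0, 0, 0, 4], [4.9, 0.1, -13.1, 0, 3, 0, 4], [6, 0.2, -15.5, 0, 8, 0, 4], [6.9, 0.3, -18, 0, 14, 0, 4], [7.8, 0.4, -20, 0, 20, 0, 4], [8.5, 0.5, -21.5, 0, 26, 0, 4], [9.1, 0.5, -22.8, 0, 31.5, 0, 4]],
  ],
)

```text
t: 4.15
tcp_pos: [0.5699, -0.0474, 0.2706]
tool_rot: [0.668, 0.744, 0.003, -0.001]
force: [-0.1, -0.9, -3.3]
finger_gap: 0.591
gripper_force: 42.6
```

```bash
python3 - <<'E'
from h import *
state()
rel((tote(.06,.005,.22),down(TY)))
E
```

```text
{'t': 4.15, 'q': [-0.282, 0.41, 1.522, 0.007, 1.21, -0.391], 'tcp_pos': [0.57, -0.047, 0.271], 'tool_rot': [0.668, 0.744, 0.003, -0.001], 'force': [-0.115, -0.859, -3.303], 'finger_gap': 0.591, 'gripper_force': 42.571}
[35.9, 1.9, 5.3] [0.1, -0.4, 18.8] world [0.55  0.312 0.22 ]
```

>>> carry_out(
  targets=[
    [[2, 0.1, 0, 0, 0, 1, 4], [5, 0.3, 0, 0, 0, 3, 4], [9, 0.5, 0, 0, 0, 5, 4], [13, 0.7, 0, 0, 0, 7, 4], [17, 0.9, 0.5, 0, 0, 9, 4], [21, 1.1, 1.5, 0, 0, 11, 4], [25, 1.3, 2.5, 0, -0.2, 13, 4], [29, 1.5, 3.5, 0, -0.4, 15, 4], [32.5, 1.7, 4.5, 0, -0.4, 17, 4], [35, 1.9, 5, 0, -0.4, 18.8, 4], [35.9, 1.9, 5.3, 0, -0.4, 18.8, 4], [35.9, 1.9, 5.3, 0, -0.4, 18.8, 4]],
  ],
)

```text
t: 5.15
tcp_pos: [0.5491, 0.3115, 0.2143]
tool_rot: [0.78, 0.626, -0.004, 0.001]
force: [-0.5, -1.0, -2.6]
finger_gap: 0.595
gripper_force: 42.6
```

```bash
python3 - <<'E'
from h import *
state()
rel((tote(.06,.005,.035),down(TY)))
im=cams.snapshot("top")[120:250,150:330,::-1]; cv2.imwrite("pics/t2.png",cv2.resize(im,None,fx=4,fy=4,interpolation=2))
E
```

```text
{'t': 5.15, 'q': [0.342, 0.556, 1.427, -0.005, 1.165, 0.563], 'tcp_pos': [0.549, 0.312, 0.214], 'tool_rot': [0.78, 0.626, -0.004, 0.001], 'force': [-0.472, -1.031, -2.644], 'finger_gap': 0.595, 'gripper_force': 42.564}
[0.2, 0.1, 17.9] [-0.2, 0.4, 0.1] world [0.55  0.312 0.035]
```

>>> carry_out(
  targets=[
    [[0.2, 0.1, 2, 0, 0.4, 0, 4], [0.2, 0.1, 5, 0, 0.4, 0, 4], [0.2, 0.1, 8, 0, 0.4, 0, 4], [0.2, 0.1, 11, 0, 0.4, 0, 4], [0.2, 0.1, 13.5, 0, 0.4, 0, 4], [0.2, 0.1, 15.5, 0, 0.4, 0, 4], [0.2, 0.1, 16.8, 0, 0.4, 0, 4], [0.2, 0.1, 17.5, 0, 0.4, 0, 4], [0.2, 0.1, 17.5, 0, 0.4, 0, 4], [0.2, 0.1, 17.5, 0, 0.4, 0, 4]],
  ],
)

```text
t: 6.03
tcp_pos: [0.5534, 0.3087, 0.0409]
tool_rot: [0.782, 0.623, 0.0, 0.0]
force: [-0.6, 0.5, -3.4]
finger_gap: 0.592
gripper_force: 42.5
```

>>> carry_out(
  targets=[
    [[0, 0, 0.2, 0, 0, 0, 4], [0, 0, 0.4, 0, 0, 0, 4], [0, 0, 0.4, 0, 0, 0, 4]],
  ],
)

```text
t: 6.28
tcp_pos: [0.553, 0.3093, 0.0368]
tool_rot: [0.782, 0.624, 0.0, 0.0]
force: [0.3, 0.5, -2.6]
finger_gap: 0.596
gripper_force: 42.6
```

>>> carry_out(
  targets=[
    [[0, 0, 0.1, 0, 0, 0, 4], [0, 0, 0.2, 0, 0, 0, 4], [0, 0, 0.3, 0, 0, 0, 4], [0, 0, 0.3, 0, 0, 0, 4]],
  ],
)

```text
t: 6.62
tcp_pos: [0.5528, 0.3094, 0.0348]
tool_rot: [0.782, 0.624, 0.0, 0.0]
force: [-1.9, -0.2, 7.2]
finger_gap: 0.595
gripper_force: 43.6
```

>>> carry_out(
  targets=[
    [[0, 0, 0, 0, 0, 0, 6.7], [0, 0, 0, 0, 0, 0, 6.7], [0, 0, 0, 0, 0, 0, 6.7], [0, 0, -2, 0, 0, 0, 6.7], [0, 0, -5, 0, 0, 0, 6.7], [0, 0, -9, 0, 0, 0, 6.7], [0, 0, -13, 0, 0, 0, 6.7], [0, 0, -17, 0, 0, 0, 8.5], [0, 0, -21, 0, 0, 0, 8.5], [0, 0, -21, 0, 0, 0, 8.5]],
  ],
)

```text
t: 7.45
tcp_pos: [0.5576, 0.3111, 0.2526]
tool_rot: [0.782, 0.623, 0.008, 0.003]
force: [0.7, 0.1, 0.7]
finger_gap: 0.999
gripper_force: 0.0
```

```bash
python3 - <<'E'
from h import *
state()
rel(((.47,-.05,.28),down(5.7)),(tray(-.092,.055,.14),TILT))
E
```

```text
{'t': 7.45, 'q': [0.334, 0.516, 1.386, -0.0, 1.222, 0.559], 'tcp_pos': [0.558, 0.311, 0.253], 'tool_rot': [0.782, 0.623, 0.008, 0.003], 'force': [0.686, 0.07, 0.731], 'finger_gap': 0.999, 'gripper_force': 0.0}
[-37.1, -0.5, -3.1] [1.0, -0.4, -18.6] world [ 0.47 -0.05  0.28]
[-54.3, -4.7, 2.9] [-4.2, -31.6, -18.3] world [ 0.391 -0.207  0.218]
```

>>> carry_out(
  targets=[
    [[-4, 0, -0.5, 0, 0, -2, 8.5], [-8, 0, -1, 0, 0, -4, 8.5], [-12, 0, -1.5, 0.3, 0, -6, 8.5], [-16, 0, -2, 0.5, 0, -8, 8.5], [-20, -0.1, -2.5, 0.6, 0, -10, 8.5], [-24, -0.2, -3, 0.7, 0, -12, 8.5], [-28, -0.3, -3.1, 0.8, 0, -14, 8.5], [-32, -0.4, -3.1, 0.5, -4, -16, 8.5], [-36, -0.5, -3, 0, -9, -18, 8.5], [-40, -1, -2, -1, -15, -18.3, 8.5], [-44, -2, -1, -2, -21, -18.3, 8.5], [-48, -3, 0.5, -3, -26, -18.3, 8.5]],
  ],
)

```text
t: 8.45
tcp_pos: [0.4183, -0.1511, 0.2401]
tool_rot: [0.653, 0.722, -0.159, 0.163]
force: [-0.1, -1.7, -0.6]
finger_gap: 0.995
gripper_force: 0.0
```

```bash
python3 - <<'E'
from h import *
state()
rel((tray(-.092,.055,.11),TILT))
E
```

```text
{'t': 8.45, 'q': [-0.321, 0.275, 1.968, -0.603, 0.812, -0.019], 'tcp_pos': [0.418, -0.151, 0.24], 'tool_rot': [0.653, 0.722, -0.159, 0.163], 'force': [-0.149, -1.672, -0.629], 'finger_gap': 0.995, 'gripper_force': 0.0}
[-4.1, -3.1, 7.4] [-0.9, -5.2, 0.4] world [ 0.393 -0.223  0.193]
```

>>> carry_out(
  targets=[
    [[-2, -1.5, 3.5, -0.5, -2.5, 0.2, 8.5], [-4, -3, 7, -0.9, -5, 0.4, 8.5], [-4, -3, 7, -0.9, -5, 0.4, 8.5], [-4, -3, 7, -0.9, -5, 0.4, 8.5]],
  ],
)

```text
t: 8.78
tcp_pos: [0.3915, -0.2194, 0.1929]
tool_rot: [0.648, 0.714, -0.182, 0.194]
force: [0.8, -0.0, 0.6]
finger_gap: 0.995
gripper_force: 0.0
```

```bash
python3 - <<'E'
from h import *
state()
rel((tray(-.092,.055,.028),TILT))
E
```

```text
{'t': 8.783, 'q': [-0.468, 0.363, 2.093, -0.916, 0.585, 0.192], 'tcp_pos': [0.392, -0.219, 0.193], 'tool_rot': [0.648, 0.714, -0.182, 0.194], 'force': [0.782, -0.021, 0.582], 'finger_gap': 0.995, 'gripper_force': 0.0}
[-0.4, 0.2, 8.4] [-0.5, -0.6, -0.0] world [ 0.397 -0.266  0.123]
```

>>> carry_out(
  targets=[
    [[-0.3, 0.2, 2.5, -0.5, -0.6, 0, 8.5], [-0.4, 0.2, 5.5, -0.5, -0.6, 0, 8.5], [-0.4, 0.2, 7.4, -0.5, -0.6, 0, 8.5], [-0.4, 0.2, 8.2, -0.5, -0.6, 0, 8.5], [-0.4, 0.2, 8.2, -0.5, -0.6, 0, 8.5], [-0.4, 0.2, 8.2, -0.5, -0.6, 0, 4], [-0.4, 0.2, 8.2, -0.5, -0.6, 0, 4], [-0.4, 0.2, 8.2, -0.5, -0.6, 0, 4], [-0.4, 0.2, 8.2, -0.5, -0.6, 0, 4], [-0.4, 0.2, 8.2, -0.5, -0.6, 0, 4], [-0.4, 0.2, 8.2, -0.5, -0.6, 0, 4], [-0.4, 0.2, 8.2, -0.5, -0.6, 0, 4]],
  ],
)

```text
t: 9.78
tcp_pos: [0.3991, -0.2637, 0.1277]
tool_rot: [0.645, 0.714, -0.182, 0.204]
force: [-1.9, 4.1, 4.9]
finger_gap: 0.592
gripper_force: 40.6
```

```bash
cat >> h.py <<'E'
def local():
    st=manip.sense(); d=Pk.T@(st["tcp_pos"]-PO)-np.array([0,YL,.07])
    print("tray x,s,h",np.round([d[0],-d[1]*c_+d[2]*s_,d[1]*s_+d[2]*c_],4))
E
python3 - <<'E'
from h import *
state();local()
p=manip.sense()["tcp_pos"]
rel((p+TILT.apply([0,0,-.032]),TILT),((.41,-.13,.25),TILT),((.47,-.02,.28),down(5.7)))
E
```

```text
{'t': 9.783, 'q': [-0.558, 0.533, 2.121, -1.31, 0.442, 0.544], 'tcp_pos': [0.399, -0.264, 0.128], 'tool_rot': [0.645, 0.714, -0.182, 0.204], 'force': [-1.905, 4.084, 4.912], 'finger_gap': 0.592, 'gripper_force': 40.583}
tray x,s,h [-0.09    0.0561  0.0333]
[-0.0, 0.0, -3.2] [0.3, 0.2, 0.0] world [ 0.397 -0.247  0.155]
[4.8, 2.5, -17.3] [0.3, 0.2, 0.0] world [ 0.41 -0.13  0.25]
[12.0, 9.6, -25.3] [0.2, 31.7, 0.1] world [ 0.47 -0.02  0.28]
```

>>> carry_out(
  targets=[
    [[0, 0, -0.8, 0, 0, 0, 4], [0, 0, -2, 0, 0, 0, 4], [0, 0, -3.2, 0, 0, 0, 4], [0.6, 0.3, -5, 0, 0, 0, 4], [1.6, 0.8, -8, 0, 0, 0, 4], [2.7, 1.4, -11, 0, 0, 0, 4], [3.8, 2, -14, 0, 0, 0, 4], [4.8, 2.5, -17.3, 0.2, 3, 0, 4], [6.5, 4, -19.5, 0.2, 9, 0, 4], [8, 5.5, -21.5, 0.2, 15, 0, 4], [9.5, 7, -23, 0.2, 21, 0, 4], [11, 8.5, -24.5, 0.2, 27, 0, 4]],
  ],
)

```text
t: 10.78
tcp_pos: [0.4618, -0.0319, 0.2798]
tool_rot: [0.669, 0.742, -0.024, 0.03]
force: [-0.5, -1.3, -2.8]
finger_gap: 0.587
gripper_force: 42.6
```

```bash
python3 - <<'E'
from h import *
state()
rel((tote(-.06,.004,.22),down(TY)))
E
```

```text
{'t': 10.783, 'q': [-0.266, 0.237, 1.771, -0.077, 1.103, -0.336], 'tcp_pos': [0.462, -0.032, 0.28], 'tool_rot': [0.669, 0.742, -0.024, 0.03], 'force': [-0.537, -1.34, -2.774], 'finger_gap': 0.587, 'gripper_force': 42.637}
[37.4, 0.9, 3.2] [1.0, 4.3, 18.6] world [0.433 0.338 0.22 ]
```

>>> carry_out(
  targets=[
    [[2, 0, 0, 0.2, 2, 1, 4], [5, 0.1, 0, 0.4, 4, 3, 4], [9, 0.2, 0, 0.6, 4, 5, 4], [13, 0.3, 0, 0.8, 4, 7, 4], [17, 0.4, 0.5, 1, 4, 9, 4], [21, 0.5, 1, 1, 4, 11, 4], [25, 0.6, 1.5, 1, 4, 13, 4], [29, 0.7, 2, 1, 4, 15, 4], [33, 0.8, 2.6, 1, 4, 17, 4], [36, 0.9, 3, 1, 4.2, 18.6, 4], [37.2, 0.9, 3.2, 1, 4.2, 18.6, 4], [37.2, 0.9, 3.2, 1, 4.2, 18.6, 4]],
  ],
)

```text
t: 11.78
tcp_pos: [0.4313, 0.3354, 0.215]
tool_rot: [0.78, 0.626, -0.004, 0.001]
force: [0.5, -0.3, -1.2]
finger_gap: 0.59
gripper_force: 42.7
```

```bash
python3 - <<'E'
from h import *
state()
rel((tote(-.06,.004,.045),down(TY)))
ci=cams.camera_info("wrist");im=cams.snapshot("wrist")[:,:,::-1].copy()
P=[tote(a*.124,b*.084,.075) for a,b in((-1,-1),(1,-1),(1,1),(-1,1))]
cv2.polylines(im,[np.round(proj("wrist",P,ci)).astype(int)],True,(0,255,0),1);cv2.imwrite("pics/w2.png",im)
E
```

```text
{'t': 11.783, 'q': [0.458, 0.444, 1.642, -0.003, 1.063, 0.679], 'tcp_pos': [0.431, 0.335, 0.215], 'tool_rot': [0.78, 0.626, -0.004, 0.001], 'force': [0.462, -0.345, -1.172], 'finger_gap': 0.59, 'gripper_force': 42.654}
[0.4, 0.2, 17.0] [-0.2, 0.4, 0.2] world [0.433 0.338 0.045]
```

View pics/w2.png

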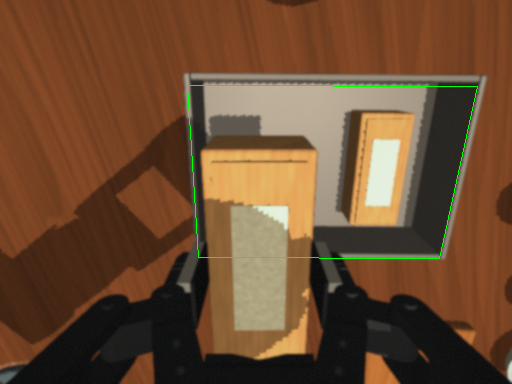

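Carton 1 lies flat at (380,168) inside the tote, and the tote outline matches the prediction. The held carton is straight and its spot is free, so I'll lower it.

>>> carry_out(
  targets=[
    [[0.3, 0.2, 2, 0, 0.4, 0, 4], [0.4, 0.2, 5, 0, 0.4, 0, 4], [0.4, 0.2, 8, 0, 0.4, 0, 4], [0.4, 0.2, 11, 0, 0.4, 0, 4], [0.4, 0.2, 13.5, 0, 0.4, 0, 4], [0.4, 0.2, 15.2, 0, 0.4, 0, 4], [0.4, 0.2, 16.2, 0, 0.4, 0, 4], [0.4, 0.2, 16.8, 0, 0.4, 0, 4], [0.4, 0.2, 16.8, 0, 0.4, 0, 4], [0.4, 0.2, 16.8, 0, 0.4, 0, 4]],
  ],
)

```text
t: 12.67
tcp_pos: [0.4359, 0.3347, 0.0483]
tool_rot: [0.782, 0.623, -0.0, -0.001]
force: [0.4, 0.0, -2.2]
finger_gap: 0.592
gripper_force: 42.6
```

>>> carry_out(
  targets=[
    [[0, 0, 0.2, 0, 0, 0, 4], [0, 0, 0.4, 0, 0, 0, 4], [0, 0, 0.5, 0, 0, 0, 4], [0, 0, 0.5, 0, 0, 0, 4]],
  ],
)

```text
t: 13.0
tcp_pos: [0.4351, 0.335, 0.0427]
tool_rot: [0.782, 0.624, -0.001, -0.001]
force: [-0.2, -0.5, -2.2]
finger_gap: 0.589
gripper_force: 42.7
```

>>> carry_out(
  targets=[
    [[0, 0, 0.1, 0, 0, 0, 4], [0, 0, 0.2, 0, 0, 0, 4], [0, 0, 0.3, 0, 0, 0, 4], [0, 0, 0.4, 0, 0, 0, 4], [0, 0, 0.4, 0, 0, 0, 4]],
  ],
)

```text
t: 13.42
tcp_pos: [0.435, 0.335, 0.0393]
tool_rot: [0.782, 0.624, -0.001, -0.001]
force: [-1.7, -1.3, 5.7]
finger_gap: 0.588
gripper_force: 43.4
```

Contact. I'll release it and rise.

>>> carry_out(
  targets=[
    [[0, 0, 0, 0, 0, 0, 6.7], [0, 0, 0, 0, 0, 0, 6.7], [0, 0, 0, 0, 0, 0, 6.7], [0, 0, -2, 0, 0, 0, 6.7], [0, 0, -5, 0, 0, 0, 6.7], [0, 0, -9, 0, 0, 0, 6.7], [0, 0, -13, 0, 0, 0, 6.7], [0, 0, -17, 0, 0, 0, 8.5], [0, 0, -21, 0, 0, 0, 8.5], [0, 0, -21, 0, 0, 0, 8.5]],
  ],
)

```text
t: 14.25
tcp_pos: [0.4402, 0.3372, 0.2567]
tool_rot: [0.782, 0.624, 0.007, 0.001]
force: [-0.2, 1.1, -0.6]
finger_gap: 0.995
gripper_force: 0.0
```

```bash
python3 - <<'E'
from h import *
state()
rel(((.47,-.05,.28),down(5.7)),(tray(-.002,.055,.14),TILT))
E
```

```text
{'t': 14.25, 'q': [0.451, 0.395, 1.59, 0.002, 1.141, 0.675], 'tcp_pos': [0.44, 0.337, 0.257], 'tool_rot': [0.782, 0.624, 0.007, 0.001], 'force': [-0.201, 1.062, -0.585], 'finger_gap': 0.995, 'gripper_force': 0.0}
[-37.1, 11.5, -2.6] [0.7, -0.5, -18.6] world [ 0.47 -0.05  0.28]
[-51.4, 15.9, 3.5] [-4.4, -31.7, -18.3] world [ 0.481 -0.198  0.218]
```

>>> carry_out(
  targets=[
    [[-3.7, 1.1, -0.5, 0, 0, -2, 8.5], [-7.5, 2.3, -1, 0, 0, -4, 8.5], [-11.3, 3.5, -1.5, 0.3, 0, -6, 8.5], [-15, 4.6, -2, 0.5, 0, -8, 8.5], [-19, 5.8, -2.5, 0.6, 0, -10, 8.5], [-23, 7, -2.7, 0.7, 0, -12, 8.5], [-27, 8.3, -2.7, 0.5, -2, -14, 8.5], [-31, 9.6, -2.6, 0.3, -6, -16, 8.5], [-35, 10.8, -2.2, 0, -11, -18, 8.5], [-39, 12, -1.5, -1, -17, -18.3, 8.5], [-43, 13.2, -0.5, -2, -23, -18.3, 8.5], [-47, 14.5, 1, -3, -28, -18.3, 8.5]],
  ],
)

```text
t: 15.25
tcp_pos: [0.4728, -0.1512, 0.2412]
tool_rot: [0.65, 0.72, -0.174, 0.172]
force: [0.8, -0.8, 0.1]
finger_gap: 0.992
gripper_force: 0.0
```

```bash
python3 - <<'E'
from h import *
state()
rel((tray(-.002,.055,.11),TILT))
E
```

```text
{'t': 15.25, 'q': [-0.262, 0.353, 1.847, -0.624, 0.883, 0.025], 'tcp_pos': [0.473, -0.151, 0.241], 'tool_rot': [0.65, 0.72, -0.174, 0.172], 'force': [0.815, -0.811, 0.051], 'finger_gap': 0.992, 'gripper_force': 0.0}
[-3.3, 0.5, 7.3] [-1.4, -3.2, 0.6] world [ 0.483 -0.214  0.193]
```

>>> carry_out(
  targets=[
    [[-1.5, 0.3, 3.3, -0.7, -1.6, 0.3, 8.5], [-3, 0.5, 6.7, -1.3, -3, 0.5, 8.5], [-3, 0.5, 6.7, -1.3, -3, 0.5, 8.5], [-3, 0.5, 6.7, -1.3, -3, 0.5, 8.5]],
  ],
)

```text
t: 15.58
tcp_pos: [0.4797, -0.2073, 0.1933]
tool_rot: [0.647, 0.714, -0.182, 0.194]
force: [-0.1, -0.5, 0.0]
finger_gap: 0.993
gripper_force: 0.0
```

```bash
python3 - <<'E'
from h import *
state()
rel((tray(-.002,.055,.024),TILT))
E
```

```text
{'t': 15.583, 'q': [-0.356, 0.45, 1.891, -0.785, 0.718, 0.13], 'tcp_pos': [0.48, -0.207, 0.193], 'tool_rot': [0.647, 0.714, -0.182, 0.194], 'force': [-0.073, -0.509, 0.028], 'finger_gap': 0.993, 'gripper_force': 0.0}
[-0.7, 0.3, 9.0] [-0.5, -0.7, 0.1] world [ 0.487 -0.259  0.119]
```

>>> carry_out(
  targets=[
    [[-0.3, 0.2, 2.8, -0.5, -0.7, 0, 8.5], [-0.6, 0.3, 5.6, -0.5, -0.7, 0, 8.5], [-0.6, 0.3, 7.6, -0.5, -0.7, 0, 8.5], [-0.6, 0.3, 8.5, -0.5, -0.7, 0, 8.5], [-0.6, 0.3, 8.5, -0.5, -0.7, 0, 8.5], [-0.6, 0.3, 8.5, -0.5, -0.7, 0, 4], [-0.6, 0.3, 8.5, -0.5, -0.7, 0, 4], [-0.6, 0.3, 8.5, -0.5, -0.7, 0, 4], [-0.6, 0.3, 8.5, -0.5, -0.7, 0, 4], [-0.6, 0.3, 8.5, -0.5, -0.7, 0, 4], [-0.6, 0.3, 8.5, -0.5, -0.7, 0, 4], [-0.6, 0.3, 8.5, -0.5, -0.7, 0, 4]],
  ],
  force=28,
)

```text
t: 16.58
tcp_pos: [0.4889, -0.2546, 0.1269]
tool_rot: [0.644, 0.714, -0.182, 0.205]
force: [-0.6, 3.6, 6.5]
finger_gap: 0.599
gripper_force: 29.4
```

```bash
python3 - <<'E'
from h import *
state();local()
p=manip.sense()["tcp_pos"]
rel((p+TILT.apply([0,0,-.032]),TILT),((.53,-.10,.22),TILT),((.567,-.012,.20),down(5.7)))
E
```

```text
{'t': 16.583, 'q': [-0.439, 0.59, 1.913, -1.004, 0.561, 0.31], 'tcp_pos': [0.489, -0.255, 0.127], 'tool_rot': [0.644, 0.714, -0.182, 0.205], 'force': [-0.623, 3.565, 6.504], 'finger_gap': 0.599, 'gripper_force': 29.387}
tray x,s,h [0.0003 0.0556 0.0327]
[-0.0, 0.0, -3.2] [0.3, 0.2, 0.1] world [ 0.487 -0.238  0.154]
[7.8, 5.7, -15.8] [0.3, 0.2, 0.1] world [ 0.53 -0.1   0.22]
[16.0, 10.3, -18.4] [0.3, 31.8, 0.2] world [ 0.567 -0.012  0.2  ]
```

>>> carry_out(
  targets=[
    [[0, 0, -0.8, 0, 0, 0, 4], [0, 0, -2, 0, 0, 0, 4], [0, 0, -3.2, 0, 0, 0, 4], [1, 0.7, -5.2, 0, 0, 0, 4], [2.6, 1.9, -8, 0, 0, 0, 4], [4.3, 3.2, -10.6, 0, 0, 0, 4], [6, 4.5, -13.2, 0, 1, 0, 4], [7.8, 5.7, -15.8, 0.2, 6, 0, 4], [9.5, 6.7, -16.7, 0.2, 11, 0, 4], [11.2, 7.7, -17.4, 0.2, 16, 0, 4], [12.8, 8.6, -18, 0.2, 22, 0, 4], [14.4, 9.5, -18.4, 0.2, 27, 0, 4]],
  ],
)

```text
t: 17.58
tcp_pos: [0.5608, -0.0252, 0.2079]
tool_rot: [0.669, 0.742, -0.025, 0.029]
force: [-0.7, -0.4, -2.7]
finger_gap: 0.594
gripper_force: 30.7
```

```bash
python3 - <<'E'
from h import *
state()
rel(((.567,-.012,.1),down(5.7)))
E
```

```text
{'t': 17.583, 'q': [-0.205, 0.467, 1.627, -0.084, 1.025, -0.266], 'tcp_pos': [0.561, -0.025, 0.208], 'tool_rot': [0.669, 0.742, -0.025, 0.029], 'force': [-0.706, -0.356, -2.688], 'finger_gap': 0.594, 'gripper_force': 30.718}
[2.1, 0.7, 10.7] [0.1, 4.4, 0.3] world [ 0.567 -0.012  0.1  ]
```

>>> carry_out(
  targets=[
    [[1, 0.3, 1.5, 0.1, 2, 0, 4], [1.8, 0.5, 4, 0.1, 3.8, 0, 4], [1.8, 0.5, 7, 0.1, 3.8, 0, 4], [1.8, 0.5, 9.5, 0.1, 3.8, 0, 4], [1.8, 0.5, 10.5, 0.1, 3.8, 0, 4], [1.8, 0.5, 10.5, 0.1, 3.8, 0, 4], [1.8, 0.5, 10.5, 0.1, 3.8, 0, 4]],
  ],
)

```text
t: 18.17
tcp_pos: [0.564, -0.0173, 0.1007]
tool_rot: [0.67, 0.742, -0.006, 0.004]
force: [-0.2, 0.2, -0.8]
finger_gap: 0.597
gripper_force: 30.7
```

```bash
python3 - <<'E'
from h import *
state()
rel(((.567,-.012,.056),down(5.7)))
E
```

```text
{'t': 18.167, 'q': [-0.221, 0.629, 1.695, -0.021, 0.816, -0.308], 'tcp_pos': [0.564, -0.017, 0.101], 'tool_rot': [0.67, 0.742, -0.006, 0.004], 'force': [-0.207, 0.179, -0.761], 'finger_gap': 0.597, 'gripper_force': 30.7}
[0.6, 0.4, 4.5] [-0.2, 0.9, 0.2] world [ 0.567 -0.012  0.056]
```

>>> carry_out(
  targets=[
    [[0.3, 0.2, 1.5, -0.1, 0.8, 0, 4], [0.5, 0.4, 3, -0.1, 0.8, 0, 4], [0.5, 0.4, 4, -0.1, 0.8, 0, 4], [0.5, 0.4, 4.3, -0.1, 0.8, 0, 4], [0.5, 0.4, 4.3, -0.1, 0.8, 0, 4], [0.5, 0.4, 4.3, -0.1, 0.8, 0, 4]],
  ],
)

```text
t: 18.67
tcp_pos: [0.568, -0.013, 0.0582]
tool_rot: [0.67, 0.742, -0.001, 0.001]
force: [0.4, 0.4, -2.6]
finger_gap: 0.599
gripper_force: 30.7
```

>>> carry_out(
  targets=[
    [[0, 0, 0.1, 0, 0, 0, 4], [0, 0, 0.2, 0, 0, 0, 4], [0, 0, 0.3, 0, 0, 0, 4], [0, 0, 0.4, 0, 0, 0, 4], [0, 0, 0.4, 0, 0, 0, 4]],
  ],
)

```text
t: 19.08
tcp_pos: [0.5674, -0.0129, 0.0533]
tool_rot: [0.67, 0.742, -0.001, 0.0]
force: [-0.1, -0.3, -2.6]
finger_gap: 0.598
gripper_force: 30.7
```

>>> carry_out(
  targets=[
    [[0, 0, 0.1, 0, 0, 0, 4], [0, 0, 0.2, 0, 0, 0, 4], [0, 0, 0.3, 0, 0, 0, 4], [0, 0, 0.3, 0, 0, 0, 4]],
  ],
)

```text
t: 19.42
tcp_pos: [0.5675, -0.013, 0.0526]
tool_rot: [0.67, 0.742, -0.001, 0.0]
force: [-4.9, 0.6, 13.0]
finger_gap: 0.603
gripper_force: 32.4
```

Contact on the board. I'll release it and rise.

>>> carry_out(
  targets=[
    [[0, 0, -0.2, 0, 0, 0, 4], [0, 0, -0.2, 0, 0, 0, 8.5], [0, 0, -0.2, 0, 0, 0, 8.5], [0, 0, -0.2, 0, 0, 0, 8.5], [0, 0, -0.2, 0, 0, 0, 8.5], [0, 0, -2, 0, 0, 0, 8.5], [0, 0, -5, 0, 0, 0, 8.5], [0, 0, -9, 0, 0, 0, 8.5], [0, 0, -13, 0, 0, 0, 8.5], [0, 0, -17, 0, 0, 0, 8.5], [0, 0, -21, 0, 0, 0, 0], [0, 0, -24, 0, 0, 0, 0]],
  ],
)

```text
t: 20.42
tcp_pos: [0.5684, -0.0127, 0.2938]
tool_rot: [0.67, 0.742, 0.0, 0.002]
force: [0.4, 0.5, 0.6]
finger_gap: 0.745
gripper_force: 0.0
```

```bash
python3 - <<'E'
from h import *
state()
rel(((.446,-.326,.34),down(5.7)))
cv2.imwrite("pics/s3.png",cams.snapshot("scene")[:,:,::-1])
E
```

```text
{'t': 20.417, 'q': [-0.218, 0.381, 1.5, -0.002, 1.257, -0.319], 'tcp_pos': [0.568, -0.013, 0.294], 'tool_rot': [0.67, 0.742, 0.0, 0.002], 'force': [0.441, 0.47, 0.63], 'finger_gap': 0.745, 'gripper_force': 0.0}
[-29.9, -15.4, -4.6] [0.1, 0.1, 0.1] world [ 0.446 -0.326  0.34 ]
```

View pics/s3.png

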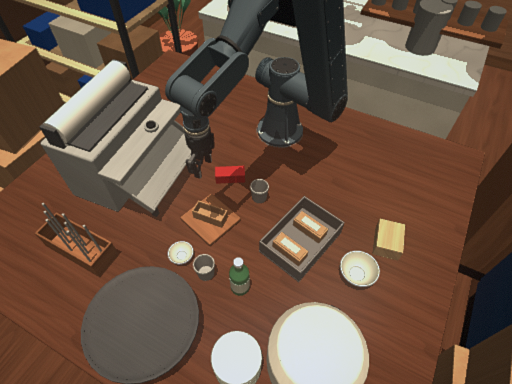

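Both sealed cartons are flat in the tote at about (290,247) and (311,224). The open carton stands on the board at (209,211), and the tableware hasn't moved. Next is the button at (151,126).

>>> carry_out(
  targets=[
    [[-2.5, -1.3, -1, 0, 0, 0, 0], [-5.5, -2.8, -2, 0, 0, 0, 0], [-9, -4.6, -3, 0, 0, 0, 0], [-12.5, -6.4, -4, 0, 0, 0, 0], [-16, -8.2, -4.6, 0, 0, 0, 0], [-19.5, -10, -4.6, 0, 0, 0, 0], [-23, -11.8, -4.6, 0, 0, 0, 0], [-26, -13.5, -4.6, 0, 0, 0, 0], [-28.5, -14.8, -4.6, 0, 0, 0, 0], [-29.9, -15.4, -4.6, 0, 0, 0, 0], [-29.9, -15.4, -4.6, 0, 0, 0, 0], [-29.9, -15.4, -4.6, 0, 0, 0, 0]],
  ],
)

```text
t: 21.47
tcp_pos: [0.4449, -0.3255, 0.3363]
tool_rot: [0.671, 0.742, -0.0, -0.001]
force: [0.8, 0.9, -1.0]
finger_gap: 0.001
gripper_force: 0.0
```

```bash
python3 - <<'E'
from h import *
state()
rel(((.446,-.327,.29),down(5.7)))
ci=cams.camera_info("wrist");a=cams.snapshot("wrist")[:,:,::-1].copy()
for z in(.25,.26):
    p=proj("wrist",ray("top",(378.3,194.5),z),ci)[0];print(p);cv2.circle(a,tuple(np.round(p).astype(int)),2,(0,255,0),-1)
cv2.imwrite("pics/w4.png",a)
E
```

```text
{'t': 21.467, 'q': [-0.834, 0.318, 1.478, -0.001, 1.347, -0.934], 'tcp_pos': [0.445, -0.325, 0.336], 'tool_rot': [0.671, 0.742, -0.0, -0.001], 'force': [0.753, 0.902, -1.012], 'finger_gap': 0.001, 'gripper_force': 0.0}
[-0.2, 0.1, 4.6] [-0.1, -0.0, 0.0] world [ 0.446 -0.327  0.29 ]
[260.62614949 202.08379621]
[260.15732533 202.95979311]
```

View pics/w4.png

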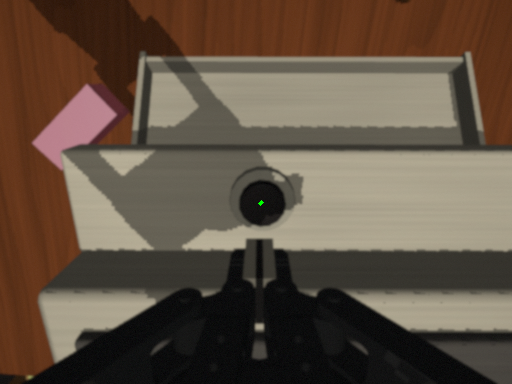

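The predicted point (260,203) sits on the centre of the button. I'll descend slowly.

>>> carry_out(
  targets=[
    [[-0.2, 0.1, 1.5, 0, 0, 0, 0], [-0.2, 0.1, 3.2, 0, 0, 0, 0], [-0.2, 0.1, 4.6, 0, 0, 0, 0], [-0.2, 0.1, 5.3, 0, 0, 0, 0], [-0.2, 0.1, 5.7, 0, 0, 0, 0], [-0.2, 0.1, 5.7, 0, 0, 0, 0], [-0.2, 0.1, 5.7, 0, 0, 0, 0]],
  ],
)

```text
t: 22.1
tcp_pos: [0.4467, -0.3272, 0.2804]
tool_rot: [0.67, 0.743, -0.001, 0.0]
force: [-0.3, 0.2, -0.6]
finger_gap: 0.001
gripper_force: 0.0
```

>>> carry_out(
  targets=[
    [[0, 0, 0.2, 0, 0, 0, 0], [0, 0, 0.4, 0, 0, 0, 0], [0, 0, 0.6, 0, 0, 0, 0], [0, 0, 0.6, 0, 0, 0, 0]],
  ],
)

```text
t: 22.43
tcp_pos: [0.4459, -0.3276, 0.2738]
tool_rot: [0.67, 0.742, -0.001, -0.0]
force: [0.7, -0.8, 0.0]
finger_gap: -0.001
gripper_force: 0.0
```

>>> carry_out(
  targets=[
    [[0, 0, 0.2, 0, 0, 0, 0], [0, 0, 0.4, 0, 0, 0, 0], [0, 0, 0.4, 0, 0, 0, 0], [0, 0, 0.4, 0, 0, 0, 0]],
  ],
)

```text
t: 22.77
tcp_pos: [0.446, -0.3276, 0.2697]
tool_rot: [0.67, 0.742, -0.001, -0.0]
force: [0.1, -0.0, 0.0]
finger_gap: -0.001
gripper_force: 0.0
```

>>> carry_out(
  targets=[
    [[0, 0, 0.2, 0, 0, 0, 0], [0, 0, 0.4, 0, 0, 0, 0], [0, 0, 0.4, 0, 0, 0, 0], [0, 0, 0.4, 0, 0, 0, 0]],
  ],
)

```text
t: 23.1
tcp_pos: [0.446, -0.3275, 0.2657]
tool_rot: [0.67, 0.742, -0.001, -0.0]
force: [0.2, 0.8, -0.3]
finger_gap: -0.001
gripper_force: 0.0
```

>>> carry_out(
  targets=[
    [[0, 0, 0.1, 0, 0, 0, 0], [0, 0, 0.2, 0, 0, 0, 0], [0, 0, 0.3, 0, 0, 0, 0], [0, 0, 0.3, 0, 0, 0, 0]],
  ],
)

```text
t: 23.43
tcp_pos: [0.446, -0.3275, 0.2627]
tool_rot: [0.67, 0.742, -0.001, -0.0]
force: [0.0, -0.0, 0.4]
finger_gap: -0.004
gripper_force: 0.0
```

>>> carry_out(
  targets=[
    [[0, 0, 0.1, 0, 0, 0, 0], [0, 0, 0.2, 0, 0, 0, 0], [0, 0, 0.3, 0, 0, 0, 0], [0, 0, 0.3, 0, 0, 0, 0]],
  ],
)

```text
t: 23.77
tcp_pos: [0.4461, -0.3277, 0.26]
tool_rot: [0.67, 0.742, -0.001, 0.0]
force: [0.4, 0.4, 1.3]
finger_gap: -0.001
gripper_force: 0.9
```

>>> carry_out(
  targets=[
    [[0, 0, 0.1, 0, 0, 0, 0], [0, 0, 0.2, 0, 0, 0, 0], [0, 0, 0.3, 0, 0, 0, 0], [0, 0, 0.4, 0, 0, 0, 0], [0, 0, 0.4, 0, 0, 0, 0]],
  ],
)

```text
t: 24.18
tcp_pos: [0.4461, -0.3277, 0.2561]
tool_rot: [0.67, 0.742, -0.001, 0.0]
force: [-1.6, 0.7, 5.2]
finger_gap: 0.003
gripper_force: 2.1
```

>>> carry_out(
  targets=[
    [[0, 0, 0.1, 0, 0, 0, 0], [0, 0, 0.2, 0, 0, 0, 0], [0, 0, 0.3, 0, 0, 0, 0], [0, 0, 0.3, 0, 0, 0, 0]],
  ],
)

```text
t: 24.52
tcp_pos: [0.4462, -0.3277, 0.2548]
tool_rot: [0.67, 0.742, -0.001, 0.001]
force: [-2.0, 2.8, 13.5]
finger_gap: -0.0
gripper_force: 6.6
```

>>> carry_out(
  targets=[
    [[0, 0, 0.1, 0, 0, 0, 0], [0, 0, 0.2, 0, 0, 0, 0], [0, 0, 0.2, 0, 0, 0, 0]],
  ],
)

```text
t: 24.77
tcp_pos: [0.4462, -0.3278, 0.2547]
tool_rot: [0.67, 0.742, -0.001, 0.001]
force: [-5.0, 5.5, 21.7]
finger_gap: 0.003
gripper_force: 11.0
```

>>> carry_out(
  targets=[
    [[0, 0, -1, 0, 0, 0, 0], [0, 0, -3, 0, 0, 0, 0], [0, 0, -6, 0, 0, 0, 0], [0, 0, -9, 0, 0, 0, 0], [0, 0, -10, 0, 0, 0, 0], [0, 0, -10, 0, 0, 0, 0], [0, 0, -10, 0, 0, 0, 0]],
  ],
)

```text
t: 25.35
tcp_pos: [0.4459, -0.3273, 0.3501]
tool_rot: [0.67, 0.742, -0.001, -0.0]
force: [-0.0, -0.8, 0.0]
finger_gap: -0.0
gripper_force: 0.0
```

```bash
python3 - <<'E'
from h import *
state()
a=cams.snapshot("wrist")[:,:,::-1];b=cams.snapshot("scene")[:,:,::-1]
cv2.imwrite("pics/end.png",np.hstack([cv2.resize(a,(390,292)),cv2.resize(b[90:290,130:390],(390,292))]))
E
```

```text
{'t': 25.35, 'q': [-0.834, 0.31, 1.452, -0.002, 1.38, -0.936], 'tcp_pos': [0.446, -0.327, 0.35], 'tool_rot': [0.67, 0.742, -0.001, -0.0], 'force': [-0.001, -0.761, 0.019], 'finger_gap': -0.0, 'gripper_force': 0.0}
```

View pics/end.png

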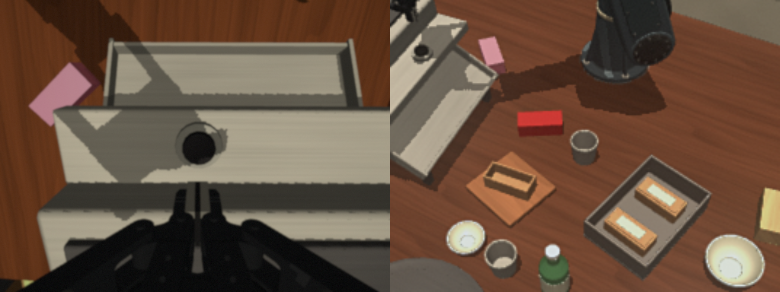

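The button at (198,147) is up again and the arm is clear of it. The cartons are in place in the tote and on the board, so I'm handing the job in.

```bash
python3 -c "from station import sign_off;print(sign_off())"
```

```text
the job is handed in; nothing more can be done
None
```

I handed the job in at about 25 s; the hand-in gave no verdict. Both sealed cartons are flat side by side in the tote, and the open carton is upright on the board. I then pressed the button to its stop and let it go; the last picture shows the tableware where it was.

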